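Set the presser load of the fabric thickness gauge

TASK

Two fabric thickness gauges stand on the lab bench. On the bigger one, with the thick black sleeve on top, turn the sleeve clockwise until its white line clicks in at mark 7 of the scale (the scale runs from 0 to 10, one mark per click, with long marks at 0, 5 and 10, rising clockwise seen from above). Let go of it, and leave the slim sleeve of the smaller gauge as it is.

Things in the scene. Friction and masses are not known exactly. Their poses are not given: they have to be found in the camera images.
- load_sleeve (a joint): angle of the thick sleeve in rad: 0 at mark 0, 0.4189 (24 degrees) more for each mark, so mark 7 is 2.932 and mark 10 is 4.189; grows clockwise seen from above. It clicks softly into every mark (peak 0.05 N m; a released sleeve jumps to the nearest mark); stops lie just beyond 0 and 10. It starts at mark 4, 5 or 6.
- load_sleeve_grip (a point): where to grip the thick sleeve from above: on its upright axis, 32 mm above the scale plate, 19 mm below the sleeve's top. Ribbed black cylinder 44 mm wide, 51 mm tall (lowest 7 mm: a skirt 56 mm wide), on an aluminium plate 112 mm wide, 140 mm above the bench. A white index line crosses half its top and runs down its side. Grey fixed stand; nothing as high as the sleeve within 120 mm.
- load_mark_7 (a point): mark 7 on the scale plate of the bigger gauge, 37 mm from the sleeve's axis, on the plate's upper face. The marks are black lines 24 degrees apart round the sleeve: 0, 5 and 10 long, the rest short; mark 5 lies above the gauge's round white dial, mark 7 is the second mark clockwise from it.
- slim_index (a point): the white index line at the skirt of the slim sleeve of the smaller gauge, 18 mm from that sleeve's axis: a black cylinder 24 mm in diameter and 36 mm tall on a scale plate 72 mm wide, 115 mm above the bench. This one is not to be turned.

How it is judged:
At the end, for the whole second after the job is handed in: The thick sleeve stands still, released, within 10 degrees of mark 7, and the slim sleeve's index line is within 6 mm of where it was (value of joint load_sleeve between 2.75716 and 3.10716 rad and velocity of joint load_sleeve between -0.05 and 0.05 rad/s and distance of slim_index from where it was at the start of the episode below 0.006 m); the robot touches nothing.
It fails at once if the slim sleeve of the smaller gauge is turned (its index line shifts by more than 6 mm) (distance of slim_index from where it was at the start of the episode above 0.006 m).
It also fails if it takes over 32 s, if anything falls off the work surface, if the arm or the gripper's body presses on something with over 40 N, if the wrist force passes 120 N, or if a joint passes its speed limit or range.

ROBOT

A 6-joint arm with a two-finger parallel gripper is mounted at the origin on the work surface. World frame = base frame: x ahead of the robot, y to its left, z up, the work surface at z = 0. Lengths are in m, angles in rad, forces in N, time in s.
With the tool pointing down it reaches from about 0.375 to 0.9 m from the base axis. Payload 3.1 kg.
Tool frame: the origin (TCP) lies midway between the tips of the shut fingers; the grasp point (between the pads) lies 19 mm behind it (grip_depth is the distance from the TCP to the grasp point, in m); y points along the fingers, z is the direction in which the jaws open and shut, and the axes are right-handed (so a half turn about y gives the same grasp; the last joint's range is limited). The gripper opens to 85 mm and grips with 20 to 120 N. Pads are 22 mm wide; open, the fingers measure 114 mm over their backs; the gripper's body (76 mm by 85 mm) begins 54 mm behind the grasp point. The pads swing forward as they close: fully open they stand 13 mm farther back than shut.
Start: joints at [-1.45, 0.527, 1.433, -0, 1.181, -0.178], TCP at [0.184, -0.597, 0.231] pointing down, gripper open.
Joint ranges: [-3.08, 3.08], [-0.75, 2.2], [0.22, 2.44], [-1.43, 4.57], [0, 2.65], [-2.85, 2.85]. Speed limits (rad/s): [2.79, 2.79, 3.14, 3.14, 3.14, 3.14].

INTERFACE

Orientations are given as a unit quaternion [x, y, z, w].
In Python, from station import sense, snapshot, camera_model, sign_off, grip_depth gives the robot as it stands.
- The arm moves only by the tool play_rows, never from a script. Its argument "deltas" is a list of rows, each a list of 6 numbers: the shift along the tool's x, y, z in m, then the turn, a rotation vector about the tool's x, y, z in rad. A call has 1 to 12 rows; each row is the pose to reach, as a shift and turn from the pose commanded when the call began, along the tool's axes at that moment; what a row does not reach only later rows make up. A row lasts 1/10 s, in which the tool goes at most 50 mm and 8.59 degrees, less where a joint would pass 70% of its speed; a pose out of reach is approached as far as the arm can. A call with a gripper value outside its range is refused whole. "gripper" is the finger opening in m, from 0 to 0.0854, set as the call begins (left out, the last holds). The fingers move at their own pace and stop on an object; "force" is the grip in N (left out, the last holds). Time passes only in rows, so rows that repeat a pose let the fingers close. It gives the time, the measured TCP pose, the force and the opening at its end, in the units of the state.
- sense(): the state, without advancing time (a new reading comes with each control period).
- snapshot(name): name is "side" or "top"; returns the picture (480x640x3 uint8, red, green, blue); there is no depth.
- camera_model(name): a dict with "fx", "fy", "cx", "cy" (pixels), "camera_from_world" (4x4, takes a point from world to camera coordinates). Camera axes: x right, y up, looking along -z (the intrinsics and any distortion apply to the point x, -y, -z); pixel columns grow to the right and rows downward; lengths in m; the calibration is good to about 2 mm. A picture is of the moment at which its call begins. camera_model takes no time and is no camera call.
- sign_off(): hands the job in, once; it reports no verdict.
The state is a dict: "t": time; "q": joint angles; "qd": joint speeds; "tau": joint torques, N m; "tcp_pos": TCP position; "tool_rot": TCP orientation; "force": force on the tool from outside, world axes, zero at the start; "ft_torque": the same for the moment, N m; "finger_gap": opening from 0.0 (shut) to 1.0 (fully open).
Only numpy, scipy, OpenCV 4.12 (cv2) and the standard library are available. Lean on these libraries where they do the work, as an engineer would, in place of code of your own. Each camera call takes 0.05 s, during which the arm holds its last target.

## Working session

There is one attempt and no reset: what is moved stays moved. The work goes in short steps, Python scripts to look and compute and a tool call to move; the robot and the scene stay as the last step left them, time stands still between calls to the robot, and variables do not carry over. Pictures are saved under pics/ and viewed, and the job is handed in when it is done.

Besides the shell and the picture viewer there is one more tool, called in YAML: its name, and indented under it one key for each argument. play_rows: Moves the arm, as the interface text tells. Its arguments: {"type":"object","properties":{"deltas":{"type":"array"},"gripper":{"type":"number"},"force":{"type":"number"}},"required":["deltas"]}

```bash
mkdir -p pics; python3 - <<'E'
from station import *
import cv2
for n in ("side","top"):
    cv2.imwrite(f"pics/{n}0.png",snapshot(n)[:,:,::-1]); m=camera_model(n); print(n,m)
s=sense(); print(s, grip_depth)
E
```

```text
side {'fx': 583.7169167276188, 'fy': 583.7169167276188, 'cx': 319.56659181600656, 'cy': 232.13724224266178, 'camera_from_world': array([[-0.89231158, -0.45137416,  0.00643442,  0.48275971],
       [ 0.30410703, -0.5905263 ,  0.74752767, -0.31094708],
       [-0.33361498,  0.66898435,  0.66419951, -0.75664046],
       [ 0.        ,  0.        ,  0.        ,  1.        ]])}
top {'fx': 461.2380872552695, 'fy': 461.2380872552695, 'cx': 319.3567555302817, 'cy': 242.21928581424902, 'camera_from_world': array([[ 0.01528742, -0.99939301, -0.03130341,  0.01693419],
       [ 0.98582332,  0.00983339,  0.16749829, -0.57181229],
       [-0.1670888 , -0.03342025,  0.98537527, -0.78313345],
       [ 0.        ,  0.        ,  0.        ,  1.        ]])}
{'t': 0.1, 'q': array([-1.45047256e+00,  5.28393167e-01,  1.43376875e+00, -2.84423406e-05,
        1.18141119e+00, -1.78492547e-01]), 'qd': array([-6.19374321e-04, -1.61057167e-03, -2.37000698e-03, -1.21400442e-03,
        1.62924227e-03,  6.45385094e-05]), 'tau': array([ 1.57689246e-04, -4.43302310e+01, -1.78586859e+01, -2.72529151e-04,
        3.81965510e-03,  1.83056693e-05]), 'tcp_pos': array([ 0.18393957, -0.59664494,  0.23042094]), 'tool_rot': array([-0.10524757,  0.69992841, -0.69852807,  0.1052697 ]), 'force': array([0.29788625, 0.38416024, 0.22048159]), 'ft_torque': array([ 0.01106392, -0.00760349, -0.02123706]), 'finger_gap': 1.0043992333666474} 0.0187
```

View pics/side0.png

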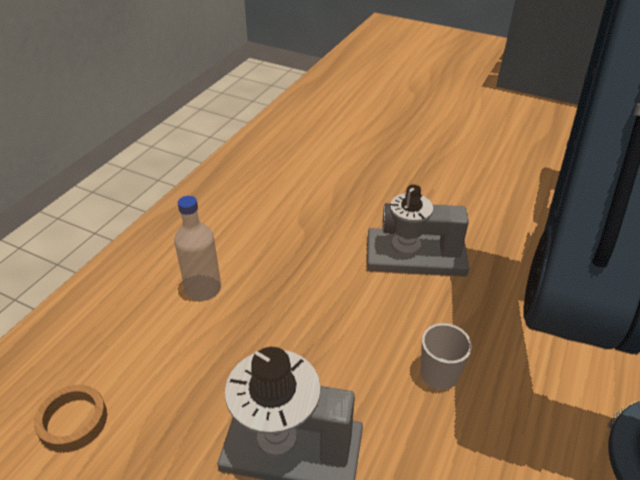

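View pics/top0.png

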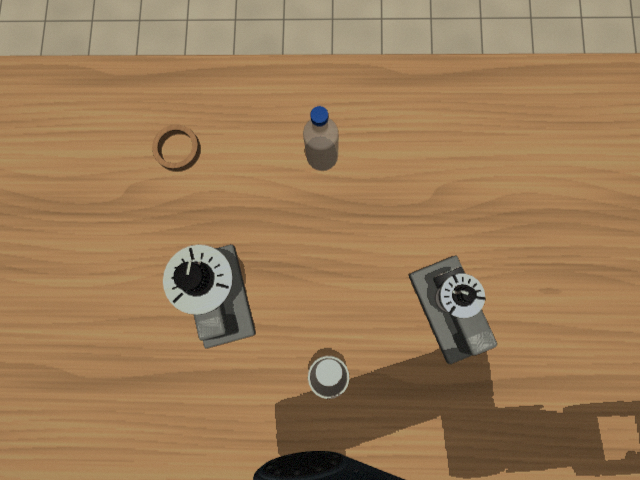

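Top view: the big gauge's plate is at about (197,279) and its sleeve at (190,277). The small gauge's plate is at about (462,296). In the side view the big plate is at about (272,388). I'll zoom in and measure.

```bash
cat > h.py <<'E'
import numpy as np, cv2
from station import *
def ray(n,uv,z):
    m=camera_model(n);T=m["camera_from_world"];R=T[:3,:3];t=T[:3,3]
    d=np.array([(uv[0]-m["cx"])/m["fx"],-(uv[1]-m["cy"])/m["fy"],-1.]);c=-R.T@t;w=R.T@d
    return c+w*(z-c[2])/w[2]
def proj(n,p):
    m=camera_model(n);T=m["camera_from_world"];c=T[:3,:3]@np.array(p)+T[:3,3]
    return np.array([m["cx"]+m["fx"]*c[0]/-c[2],m["cy"]-m["fy"]*c[1]/-c[2]])
E
python3 - <<'E'
from h import *
for n,box in (("top",(155,235,90,90)),("side",(215,335,120,120))):
    im=cv2.imread(f"pics/{n}0.png");x,y,w,h=box;c=im[y:y+h,x:x+w]
    hsv=cv2.cvtColor(c,cv2.COLOR_BGR2HSV)
    m=((hsv[...,1]<60)&(hsv[...,2]>140)).astype(np.uint8)
    k,l,st,ce=cv2.connectedComponentsWithStats(m); i=1+np.argmax(st[1:,4]); 
    ct=max(cv2.findContours((l==i).astype(np.uint8),0,1)[0],key=cv2.contourArea).reshape(-1,2)
    hull=cv2.convexHull(ct).reshape(-1,2)+[x,y]
    P=np.array([ray(n,u,0.140)[:2] for u in hull])
    A=np.c_[2*P,np.ones(len(P))];s=np.linalg.lstsq(A,(P**2).sum(1),rcond=None)[0]
    r=np.sqrt(s[2]+s[0]**2+s[1]**2);print(n,s[:2],"r",r,"res",np.abs(np.hypot(*(P-s[:2]).T)-r).max(), proj(n,[*s[:2],.191]))
    cv2.imwrite(f"pics/{n}_z.png",cv2.resize(c,None,fx=600/h,fy=600/h,interpolation=cv2.INTER_CUBIC))
E
```

```text
top [0.49514963 0.21521594] r 0.05535712320660778 res 0.000524496830876478 [186.97629588 275.60644465]
side [0.49531884 0.21515502] r 0.05556176893872049 res 0.001082940378902407 [270.16320128 361.76932416]
```

View pics/top_z.png

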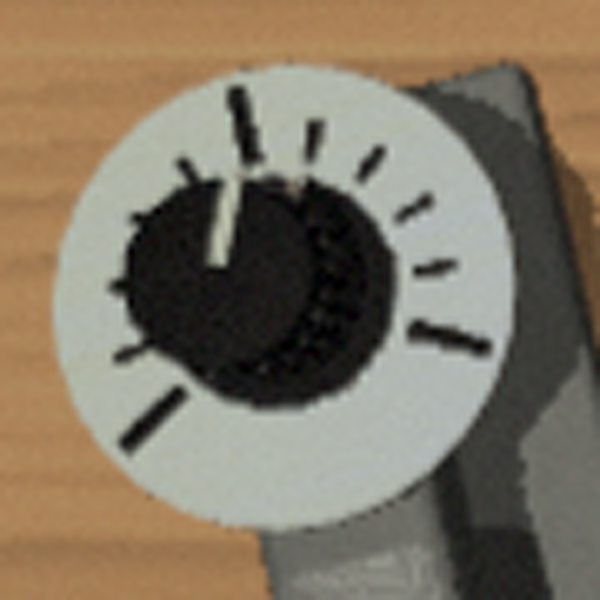

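View pics/side_z.png

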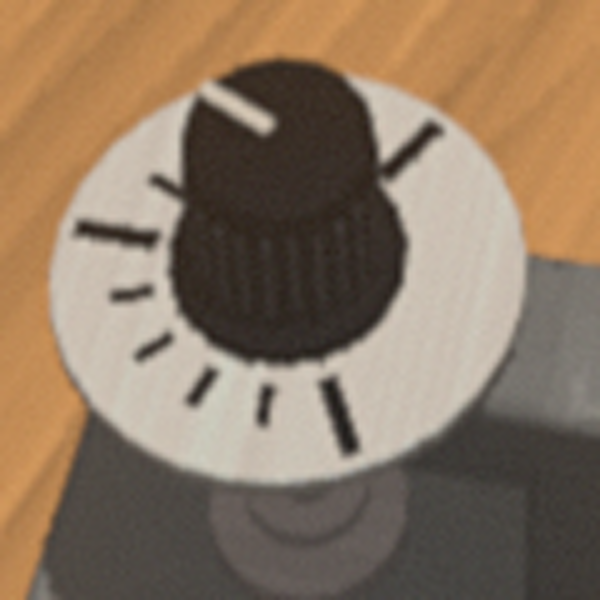

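```bash
python3 - <<'E'
from h import *
c=np.array([0.4952,0.2152])
f=lambda X,n="top":(155+X[0]/6.6667-.4,235+X[1]/6.6667-.4) if n=="top" else (215+X[0]/5-.4,335+X[1]/5-.4)
def az(p): d=p[:2]-c; return np.degrees(np.arctan2(-d[1],d[0])), np.hypot(*d)
for nm,X in (("0",(152,420)),("5",(245,125)),("6",(315,140)),("7",(371,163)),("8",(413,207)),("10",(450,340))): print(nm,az(ray("top",f(X),.14)))
for nm,X in (("10",(340,415)),("5",(115,236)),("4",(168,188)),("6",(132,294)),("7",(154,347)),("0",(412,150))): print("s",nm,az(ray("side",f(X,"side"),.14)))
for n,X in (("top",(233,180)),("top",(217,262)),("side",(205,90)),("side",(270,128))): print(n,ray(n,f(X,n),.191),az(ray(n,f(X,n),.191)))
s=sense()
from scipy.spatial.transform import Rotation as Ro
print(Ro.from_quat(s["tool_rot"]).as_matrix().round(4))
E
```

```text
0 (np.float64(-135.79652286560938), np.float64(0.04244652374107073))
5 (np.float64(-16.055032475976358), np.float64(0.04226288838335795))
6 (np.float64(8.524220663840653), np.float64(0.037562488090772506))
7 (np.float64(31.561938007297822), np.float64(0.03721956828260857))
8 (np.float64(54.96355999848365), np.float64(0.03691436667539394))
10 (np.float64(104.4731171333774), np.float64(0.04212093108930736))
s 10 (np.float64(-136.51384503663314), np.float64(0.040964565971632574))
s 5 (np.float64(-15.69227028149853), np.float64(0.042463277371759985))
s 4 (np.float64(8.753488807550665), np.float64(0.037330763730122965))
s 6 (np.float64(-38.642287964793496), np.float64(0.036837931952463494))
s 7 (np.float64(-62.754616092595356), np.float64(0.03657673656954432))
s 0 (np.float64(103.44795989612567), np.float64(0.043174924838469235))
top [0.51612545 0.21267634 0.191     ] (np.float64(6.8768095780913105), np.float64(0.02107708447955429))
top [0.49769173 0.21511788 0.191     ] (np.float64(1.8876026603728826), np.float64(0.0024930854293718457))
side [0.51631743 0.21186633 0.191     ] (np.float64(8.9708665818593), np.float64(0.021378943614153784))
side [0.49794676 0.21412566 0.191     ] (np.float64(21.361835276493245), np.float64(0.002949391230414088))
[[-9.557e-01 -3.000e-04  2.944e-01]
 [-2.944e-01  2.000e-03 -9.557e-01]
 [-3.000e-04 -1.000e+00 -2.000e-03]]
```

The axis is at (0.495, 0.215): both views agree and the radius of 55.5 mm fits the 56 mm given. The index is at azimuth 8°, which is mark 6, with mark 5 at -16° and mark 7 at 32°. So it needs one click, 24° clockwise, which is +0.419 about tool y. Now I'll move over with an arc.

play_rows:
  deltas:
    - [-0.02,-0.01,-0.015,0,0,0]
    - [-0.055,-0.03,-0.04,0,0,0]
    - [-0.095,-0.03,-0.07,0,0,0]
    - [-0.135,-0.03,-0.1,0,0,0]
    - [-0.175,-0.03,-0.13,0,0,0]
    - [-0.215,-0.03,-0.16,0,0,0]
    - [-0.255,-0.03,-0.185,0,0,0]
    - [-0.295,-0.03,-0.215,0,0,0]
    - [-0.33,-0.03,-0.24,0,0,0]
    - [-0.365,-0.03,-0.27,0,0,0]
    - [-0.4,-0.03,-0.292,0,0,0]
  gripper: 0.0854

```text
t: 1.2
tcp_pos: [0.4804, -0.1979, 0.261]
tool_rot: [-0.106, 0.7, -0.699, 0.105]
force: [0.5, -0.5, 0.1]
finger_gap: 1.003
```

```bash
cat > go.py <<'E'
from h import *
from scipy.spatial.transform import Rotation as Ro
import sys
s=sense();R=Ro.from_quat(s["tool_rot"]).as_matrix()
print(s["t"],s["q"].round(3),s["tcp_pos"].round(4),s["force"].round(1),s["ft_torque"].round(2),s["finger_gap"]);print(R.round(3))
print((R.T@(np.array([float(a) for a in sys.argv[1:4]])-s["tcp_pos"])).round(4))
E
python3 go.py 0.495 0.215 0.26
```

```text
1.2 [-0.606  0.349  1.658  0.     1.136  0.665] [ 0.4804 -0.1979  0.261 ] [ 0.5 -0.5  0.1] [-0.04  0.01 -0.06] 1.0028542451984572
[[-0.956 -0.001  0.295]
 [-0.295  0.001 -0.956]
 [ 0.001 -1.    -0.001]]
[-0.1357  0.0014 -0.3902]
```

play_rows:
  deltas:
    - [-0.01,0,-0.025,0,0,0]
    - [-0.025,0,-0.07,0,0,0]
    - [-0.04,0,-0.115,0,0,0]
    - [-0.055,0,-0.16,0,0,0]
    - [-0.07,0,-0.205,0,0,0]
    - [-0.086,0,-0.25,0,0,0]
    - [-0.102,0,-0.295,0,0,0]
    - [-0.117,0,-0.34,0,0,0]
    - [-0.13,0,-0.375,0,0,0]
    - [-0.1357,0,-0.39,0,0,0]
    - [-0.1357,0,-0.39,0,0,0]
    - [-0.1357,0,-0.39,0,0,0]

```text
t: 2.4
tcp_pos: [0.4949, 0.2114, 0.2609]
tool_rot: [0.106, -0.699, 0.7, -0.105]
force: [0.3, -0.8, 0.0]
finger_gap: 1.0
```

```bash
python3 go.py 0.495 0.215 0.152; python3 -c "
from h import *
for n in ('side','top'): cv2.imwrite(f'pics/{n}1.png',snapshot(n)[:,:,::-1])"
```

```text
2.4 [ 1.970e-01  3.750e-01  1.614e+00 -1.000e-03  1.153e+00  1.469e+00] [0.4949 0.2114 0.2609] [ 0.3 -0.8  0. ] [-0.01 -0.06 -0.01] 0.9996890669443161
[[-0.956 -0.001  0.295]
 [-0.295 -0.001 -0.956]
 [ 0.001 -1.     0.001]]
[-0.0013  0.1089 -0.0035]
```

View pics/side1.png

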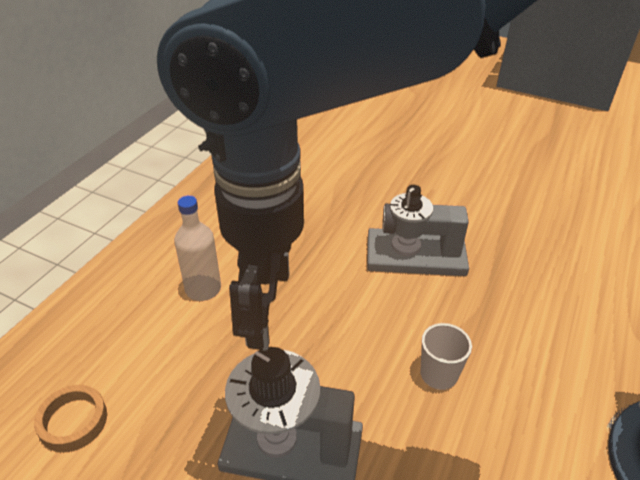

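The jaws are above the sleeve at about (270,355) in the side view, with nothing in the way. I'll descend partway and check the centring.

play_rows:
  deltas:
    - [0,0.015,0,0,0,0]
    - [0,0.03,0,0,0,0]
    - [0,0.04,0,0,0,0]
    - [0,0.04,0,0,0,0]

```text
t: 2.9
tcp_pos: [0.4944, 0.2108, 0.22]
tool_rot: [0.106, -0.699, 0.699, -0.103]
force: [-0.9, 0.4, 0.3]
finger_gap: 1.0
```

```bash
python3 go.py 0.4952 0.2152 0.152
```

```text
2.9 [ 0.195  0.426  1.662 -0.     1.057  1.469] [0.4944 0.2108 0.22  ] [-0.9  0.4  0.3] [0.05 0.   0.04] 1.000384365417302
[[-0.956 -0.004  0.293]
 [-0.293 -0.001 -0.956]
 [ 0.004 -1.    -0.   ]]
[-0.0023  0.068  -0.0039]
```

play_rows:
  deltas:
    - [-0.002,0,-0.004,0,0,0]
    - [-0.002,0.015,-0.004,0,0,0]
    - [-0.002,0.035,-0.004,0,0,0]
    - [-0.002,0.055,-0.004,0,0,0]
    - [-0.002,0.066,-0.004,0,0,0]
    - [-0.002,0.066,-0.004,0,0,0]
    - [-0.002,0.066,-0.004,0,0,0]

```text
t: 3.6
tcp_pos: [0.4966, 0.2168, 0.1559]
tool_rot: [-0.105, 0.699, -0.699, 0.106]
force: [0.1, 0.4, 0.5]
finger_gap: 1.001
```

```bash
python3 go.py 0.4952 0.2152 0.152; python3 -c "
from h import *
for n in ('side','top'): cv2.imwrite(f'pics/{n}2.png',snapshot(n)[:,:,::-1])
cv2.imwrite('pics/side2z.png',cv2.resize(snapshot('side')[300:450,190:390,::-1],(800,600)))"
```

```text
3.6 [0.205 0.521 1.716 0.    0.904 1.477] [0.4966 0.2168 0.1559] [0.1 0.4 0.5] [ 0.01 -0.01  0.03] 1.0013952814663707
[[-0.956  0.001  0.294]
 [-0.294  0.    -0.956]
 [-0.001 -1.     0.   ]]
[0.0018 0.0039 0.0011]
```

View pics/side2z.png

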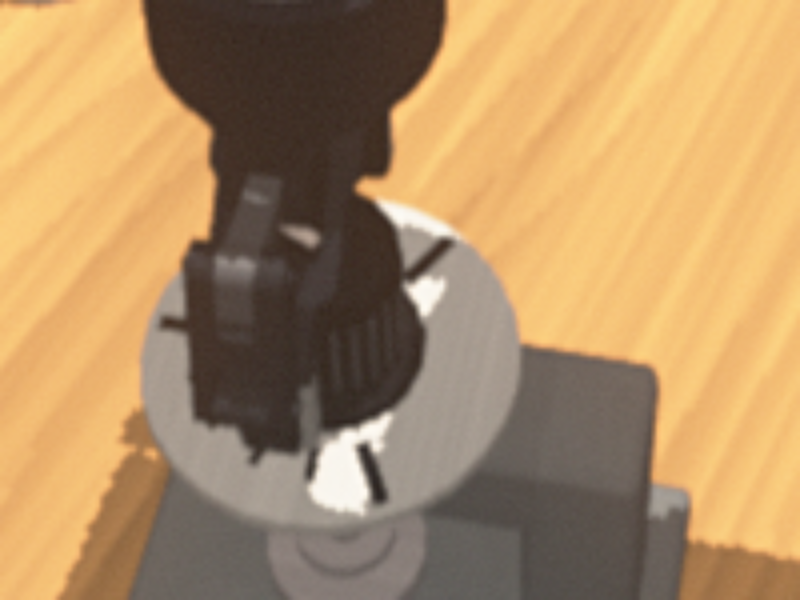

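The jaws straddle the sleeve in the side view, centred within about 2 mm. Closing with 30 N.

play_rows:
  deltas:
    - [0.001,0.002,0.001,0,0,0]
    - [0.001,0.002,0.001,0,0,0]
    - [0.001,0.002,0.001,0,0,0]
    - [0.001,0.002,0.001,0,0,0]
    - [0.001,0.002,0.001,0,0,0]
    - [0.001,0.002,0.001,0,0,0]
    - [0.001,0.002,0.001,0,0,0]
    - [0.001,0.002,0.001,0,0,0]
    - [0.001,0.002,0.001,0,0,0]
    - [0.001,0.002,0.001,0,0,0]
  gripper: 0.03
  force: 30

```text
t: 4.75
tcp_pos: [0.4955, 0.2147, 0.1538]
tool_rot: [0.105, -0.699, 0.7, -0.105]
force: [-0.2, -5.3, 5.5]
finger_gap: 0.507
```

```bash
python3 go.py 0.4952 0.2152 0.152
```

```text
4.75 [ 0.203  0.522  1.722 -0.002  0.898  1.475] [0.4955 0.2147 0.1538] [-0.2 -5.3  5.5] [-0.79  0.09 -0.05] 0.507012003462067
[[-0.956  0.     0.295]
 [-0.295 -0.001 -0.956]
 [-0.    -1.     0.001]]
[ 0.0001  0.0018 -0.0006]
```

The gap is 43 mm, so the sleeve is gripped. Turning it 24° clockwise.

play_rows:
  deltas:
    - [0,0,0,0,0.05,0]
    - [0,0,0,0,0.1,0]
    - [0,0,0,0,0.16,0]
    - [0,0,0,0,0.22,0]
    - [0,0,0,0,0.28,0]
    - [0,0,0,0,0.34,0]
    - [0,0,0,0,0.39,0]
    - [0,0,0,0,0.42,0]
    - [0,0,0,0,0.42,0]
    - [0,0,0,0,0.42,0]
    - [0,0,0,0,0.42,0]

```text
t: 5.85
tcp_pos: [0.4955, 0.215, 0.1538]
tool_rot: [-0.043, -0.706, 0.706, 0.043]
force: [-0.2, -4.2, 5.5]
finger_gap: 0.507
```

```bash
python3 go.py 0.4952 0.2152 0.152;  python3 -c "
from h import *
cv2.imwrite('pics/side3z.png',cv2.resize(snapshot('side')[300:450,190:390,::-1],(800,600)))"
```

```text
5.85 [ 2.030e-01  5.220e-01  1.721e+00 -1.000e-03  8.980e-01  1.895e+00] [0.4955 0.215  0.1538] [-0.2 -4.2  5.5] [-0.68  0.11 -0.01] 0.5068583711179455
[[-0.993  0.    -0.121]
 [ 0.121 -0.001 -0.993]
 [-0.001 -1.     0.001]]
[ 0.0003  0.0018 -0.0001]
```

View pics/side3z.png

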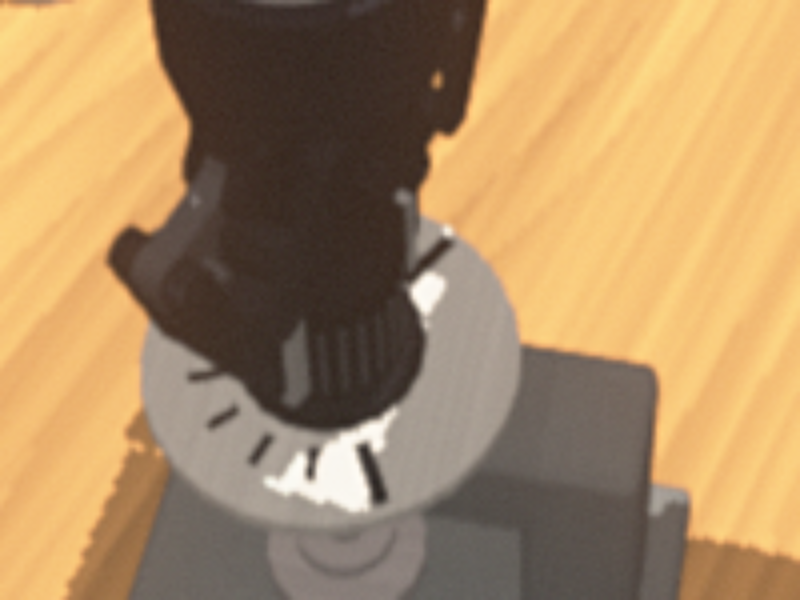

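The jaws still hold the sleeve, the wrist has turned 24°, and the white line is hidden behind the gripper. I'll release and retract.

play_rows:
  deltas:
    - [0,0,0,0,0,0]
    - [0,0,0,0,0,0]
    - [0,0,0,0,0,0]
    - [0,0,0,0,0,0]
    - [0,0,0,0,0,0]
    - [0,0,0,0,0,0]
    - [0,0,0,0,0,0]
    - [0,0,0,0,0,0]
  gripper: 0.0854

```text
t: 6.7
tcp_pos: [0.4953, 0.2154, 0.1533]
tool_rot: [0.043, 0.706, -0.706, -0.043]
force: [-0.4, 0.1, -0.5]
finger_gap: 0.997
```

play_rows:
  deltas:
    - [0,-0.01,0,0,0,0]
    - [0,-0.03,0,0,0,0]
    - [0,-0.06,0,0,0,0]
    - [0,-0.1,0,0,0,0]
    - [0,-0.11,0.04,0,0,0]
    - [0,-0.11,0.08,0,0,0]
    - [0,-0.11,0.12,0,0,0]
    - [0,-0.11,0.16,0,0,0]
    - [0,-0.11,0.2,0,0,0]
    - [0,-0.11,0.22,0,0,0]
    - [0,-0.11,0.22,0,0,0]

```text
t: 7.8
tcp_pos: [0.4688, -0.0054, 0.2641]
tool_rot: [-0.045, -0.705, 0.706, 0.044]
force: [-0.4, 0.4, 0.1]
finger_gap: 1.004
```

```bash
python3 go.py 0.4952 0.2152 0.152;  python3 -c "
from h import *
t=snapshot('top')[:,:,::-1]; s=snapshot('side')[:,:,::-1]
cv2.imwrite('pics/top4.png',t);cv2.imwrite('pics/side4.png',s)
cv2.imwrite('pics/z4.png',np.hstack([cv2.resize(t[235:325,155:245],(400,400),interpolation=2),cv2.resize(s[335:455,215:335],(400,400),interpolation=2)]))
t0=cv2.imread('pics/top0.png')
cv2.imwrite('pics/slim.png',np.hstack([cv2.resize(a[260:330,430:500],(400,400),interpolation=2) for a in (t0,t)]))"
```

```text
7.8 [-2.500e-01  2.720e-01  1.771e+00 -1.000e-03  1.097e+00  1.446e+00] [ 0.4688 -0.0054  0.2641] [-0.4  0.4  0.1] [-0.   -0.03  0.05] 1.003867678991603
[[-0.992  0.001 -0.125]
 [ 0.125 -0.001 -0.992]
 [-0.001 -1.     0.001]]
[ 0.0015  0.112  -0.2222]
```

View pics/z4.png

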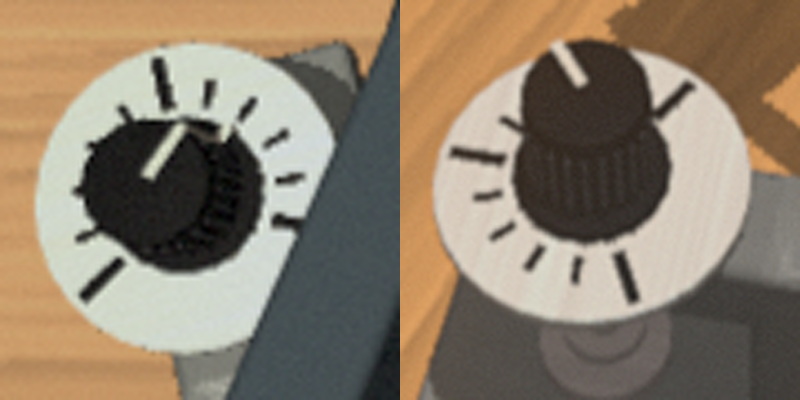

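View pics/slim.png

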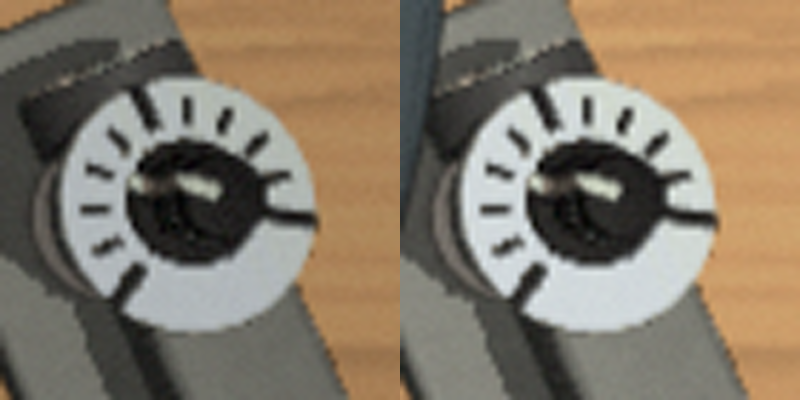

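The line on the sleeve top runs from about (148,178) to (184,126) in the left crop, and its foot on the skirt at (225,135) points at the second mark past the long mark 5. The slim sleeve looks unchanged. I'll compute the angle, then hand in only if it agrees.

```bash
python3 - <<'E'
from h import *
c=np.array([0.4952,0.2152]);a=[]
for n,X,k,o in (("top",(184,126),400/90,(155,235)),("side",(155,45),400/120,(215,335))):
    d=ray(n,(o[0]+X[0]/k-.4,o[1]+X[1]/k-.4),.191)[:2]-c
    a.append(np.degrees(np.arctan2(-d[1],d[0])));print(n,a[-1],np.hypot(*d))
q=sense();print(q["t"],abs(q["qd"]).max())
if all(abs(x-32)<8 for x in a): print(sign_off())
E
```

```text
top 33.026941480946405 0.02267308512701236
side 31.509768717879037 0.022084324527737276
7.9 0.029158827486864367
the job is handed in; nothing more can be done
None
```

I turned the thick sleeve one click clockwise, from mark 6 to mark 7, then released it, backed the arm away and handed the job in at about 7.9 s.

- **Thick sleeve:** after release, its white line was at 33.0° in the top view and 31.5° in the side view. Mark 7 lies at about 32° and the tolerance is 10°.
- **Slim sleeve:** its index line looked the same in the before and after top views. I compared these by eye and did not measure the shift.
- **Arm:** it was clear of everything, with near-zero tool force. The joints were still moving at up to about 0.03 rad/s when I handed in.
- **Disagreements:** none of the checks failed or disagreed. The only deviation was a 4 mm offset of the tool over the sleeve, which I corrected before gripping.

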